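Dock the blue power module by way of the sloped rest

TASK

Pick up the blue module and lay it on the sloped rest, contact end down against the red lip, and let go; then take it again by its upper end and slide it, contact end first, through the dust flap of the one dock whose slot matches its thickness. Keep hold of it until it is fully home (do not let it drop in, do not ram it), then let go and leave it standing upright there; leave the other two modules and the other loose things where they are.

Things in the scene. Friction and masses are not known exactly. Their poses are not given: they have to be found in the camera images.
- module_blue: the module to dock: flat blue plastic block 64 x 140 x 16 mm (x, y, z), 0.2 to 0.35 kg, lying flat at the start; origin at the centre of its underside, x across the width, y along the length towards the brass contact end (the other end has a black cap), z out of the finned face. Smooth sides: grip it across the 64 mm width or the 16 mm thickness
- module_blue_contacts (a point): middle of the blue module's contact end face (70 mm from its centre along its +y, half-way through the thickness)
- module_blue_center (a point): middle of the blue module's volume
- module_grey: another module, grey, 64 x 140 x 8 mm, lying flat; leave it. Origin and axes as for the blue one
- module_orange: another module, orange, 64 x 140 x 24 mm, lying flat; leave it. Origin and axes as for the blue one
- rest: fixed sloped rest; foot 90 x 100 x 8 mm, origin at the centre of its underside. A ramp 40 mm wide (narrower than a module: fingers on its long sides straddle it) and 85 mm long rises at 45 degrees towards the rest's -y; at its low end (+y) a red lip stands 12 mm out of it. The upper 55 mm of a module seated on the lip overhangs the ramp, free on both faces
- rest_lip (a point): middle of the line where ramp surface and lip meet: (0, 30, 40) mm in the rest's frame
- rest_seat (a point): point on the ramp surface, 70 mm up the slope from the lip: where the centre of a seated module's underside comes
- rack: fixed dark base plate 125 x 200 x 10 mm carrying the three docks in a row along its y, 62 mm apart, in any order; origin at the centre of its underside
- dock_medium: fixed dock 100 x 58 mm, 59 mm high, with an upright slot open at the top: 19 mm wide (its y), 68 mm long (its x), two white end channels whose straight guides end 48 mm above the origin, with lead-ins above (3.5 mm wider each way). Origin at the centre of its underside, on the rack plate, 10 mm above the bench; slot floor 8 mm above the origin
- dock_medium_flap (a joint): yellow dust flap, 34 mm long, midway along the 19 mm slot, hinged on the slot's +y side: 0 rad shut (level, 46 mm above the dock's origin), grows as it is pushed down, 1.6 at most. A weak spring (about 1 N) shuts it; the module pushes it down and it then leans on the module. The other docks have the same
- dock_medium_floor (a point): middle of the slot floor of the 19 mm dock
- dock_narrow: like dock_medium but with a slot 11 mm wide
- dock_wide: like dock_medium but with a slot 27 mm wide
- multimeter: yellow multimeter 85 x 175 x 34 mm lying on the bench; leave it. Origin at the centre of its underside
- power_brick: black power brick 55 x 125 x 32 mm; leave it. Origin at the centre of its underside
- adapter: grey adapter 90 x 60 x 28 mm; leave it. Origin at the centre of its underside
- screwdriver: yellow-handled screwdriver lying at the back; leave it
Not all that is in view belongs to the job. What is shaped like the module_blue but pink is not meant. There is more than one size of the rest; the job needs the smaller.

How it is judged:
By the outcome, as a careful person would: the job done as asked, in the order asked, and still so for the second after the job is handed in, with the robot touching nothing.
It also fails if it takes over 62 s, if anything falls off the work surface, if the arm or the gripper's body presses on something with over 40 N, if the wrist force passes 120 N, or if a joint passes its speed limit or range.

ROBOT

A 6-joint arm with a two-finger parallel gripper is mounted at the origin on the work surface. World frame = base frame: x ahead of the robot, y to its left, z up, the work surface at z = 0. Lengths are in m, angles in rad, forces in N, time in s.
With the tool pointing down it reaches from about 0.325 to 0.85 m from the base axis. Payload 15.5 kg.
Tool frame: the origin (TCP) lies midway between the tips of the shut fingers; the grasp point (between the pads) lies 19 mm behind it; z points along the fingers, y is the line along which they close (so a half turn about z gives the same grasp; the last joint's range is limited). The gripper opens to 91 mm and grips with 3 to 60 N. Pads are 32 mm wide; open, the fingers measure 118 mm over their backs; the gripper's body (76 mm by 178 mm) begins 60 mm behind the grasp point.
Start: joints at [-1.331, 0.494, 1.345, -0, 1.302, -0.096], TCP at [0.206, -0.59, 0.214] pointing down, gripper open.
Joint ranges: [-2.91, 2.91], [-0.82, 2.16], [0.22, 2.67], [-1.22, 4.37], [0.12, 2.79], [-3.08, 3.08]. Speed limits (rad/s): [1.89, 1.89, 2.57, 3.01, 3.01, 3.01].

INTERFACE

Orientations are given as a unit quaternion [w, x, y, z].
In Python, from cell import env, kinematics, cams, workorder gives the robot as it stands. The module is installed in compiled form; this text tells all that it offers. Calls block until the motion is done:
- env.movep(position, orientation): joint-space move of the TCP to a pose.
- env.line_to(position, attitude=None, rate=0.15): straight line of the TCP; attitude=None keeps the orientation; rate is the mean speed in m/s.
- env.set_joints(angles): joint-space move.
- env.move_gripper(opening, grip_force=None): opening from 0.0 (shut) to 1.0 (fully open); grip_force is the grip in N (None keeps the last); returns when the fingers have stopped.
- env.wait(seconds).
- kinematics.solve_ik(position, orientation): joint angles nearest the present ones, or None.
- env.state(): the state.
- cams.read_camera(name): name is "side" or "top"; returns the picture (400x640x3 uint8, red, green, blue); there is no depth.
- cams.calibration(name): a dict with "fx", "fy", "cx", "cy" (pixels), "dist_coeffs" ([k1, k2, p1, p2, k3] as OpenCV has them; the pictures are not rectified), "T" (4x4, takes a point from camera to world coordinates). Camera axes: x right, y down, z forward; pixel columns grow to the right and rows downward; lengths in m; the calibration is good to about 2 mm. A picture is of the moment at which its call begins. calibration takes no time and is no camera call.
A pose or a line that the arm cannot do raises env.PlanningError and nothing moves.
- workorder.hand_in(): hands the job in; it is judged then, once.
The state is a dict: "t": time; "joint_positions": joint angles; "joint_velocities": joint speeds; "tau": joint torques, N m; "position": TCP position; "ee_rot": TCP orientation; "ft_force": force on the tool from outside, world axes, zero at the start; "torque": the same for the moment, N m; "width": opening from 0.0 (shut) to 1.0 (fully open); "gripper_force": force on a finger pad.
Only numpy, scipy, OpenCV 4.12 (cv2) and the standard library are available. Lean on these libraries where they do the work, as an engineer would, in place of code of your own. Each camera call takes 0.05 s, during which the arm holds its last target. There are 200 camera calls.

## Working session

There is one attempt and no reset: what is moved stays moved. The work goes in short steps, each a Python script; the robot and the scene stay as the last script left them, time stands still between calls to the robot, and variables do not carry over. Pictures are saved under pics/ and viewed, at most 10 in all, crops included, and the job is handed in when it is done.

```bash
mkdir -p pics; python3 - <<'E'
from cell import env,kinematics,cams,workorder
import cv2
for n in("top","side"):
    im=cams.read_camera(n); cv2.imwrite(f"pics/{n}0.png",im[:,:,::-1]); c=cams.calibration(n); print(n,c)
s=env.state();print(s)
E
```

```text
top {'fx': 426.3137790290934, 'fy': 426.3137790290934, 'cx': 319.0823179531774, 'cy': 203.71008443608875, 'dist_coeffs': array([-0.06699148,  0.        ,  0.        ,  0.        ,  0.        ]), 'T': array([[ 0.01740985, -0.9982553 ,  0.05642041,  0.46100315],
       [-0.99979623, -0.01795783, -0.00922005,  0.01002271],
       [ 0.01021715, -0.05624839, -0.99836453,  1.35271045],
       [ 0.        ,  0.        ,  0.        ,  1.        ]])}
side {'fx': 507.8590227321397, 'fy': 507.8590227321397, 'cx': 326.8344518721114, 'cy': 204.59950122178756, 'dist_coeffs': array([-0.16224718,  0.        ,  0.        ,  0.        ,  0.        ]), 'T': array([[-0.95735374, -0.22428697,  0.18212407,  0.23482992],
       [-0.28890361,  0.73678324, -0.61129794,  0.91835086],
       [ 0.0029202 , -0.63784467, -0.7701595 ,  1.23095962],
       [ 0.        ,  0.        ,  0.        ,  1.        ]])}
{'t': 0.1, 'joint_positions': array([-1.33051779e+00,  4.94117652e-01,  1.34603134e+00, -4.04162265e-06,
        1.30242812e+00, -9.55268004e-02]), 'joint_velocities': array([-1.02513164e-04, -2.42129599e-03, -1.67352845e-03, -5.82319307e-04,
       -6.10744530e-06,  9.52678264e-04]), 'tau': array([ 7.44712397e-04, -8.80240774e+01, -3.82545948e+01,  7.08351564e-02,
        4.81883017e-02, -3.17699812e-05]), 'position': array([ 0.20587102, -0.58980631,  0.21341279]), 'ee_rot': array([-4.90798877e-04,  9.85937221e-01,  1.67115391e-01, -3.75374761e-05]), 'ft_force': array([ 0.39201077, -0.26823584,  0.11072676]), 'torque': array([-0.01842276,  0.03878089,  0.0042256 ]), 'gripper_force': 0.0, 'width': 0.9975966732472294}
```

View pics/top0.png

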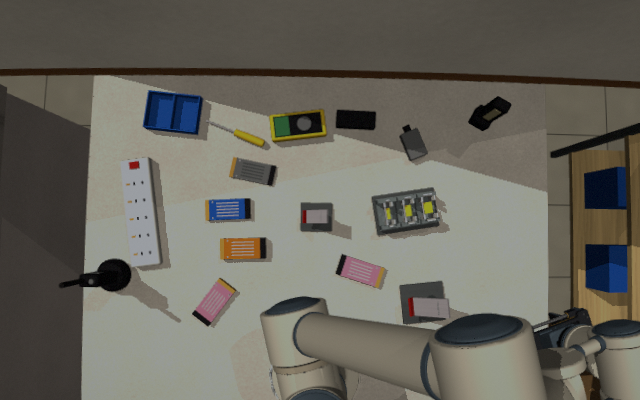

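View pics/side0.png

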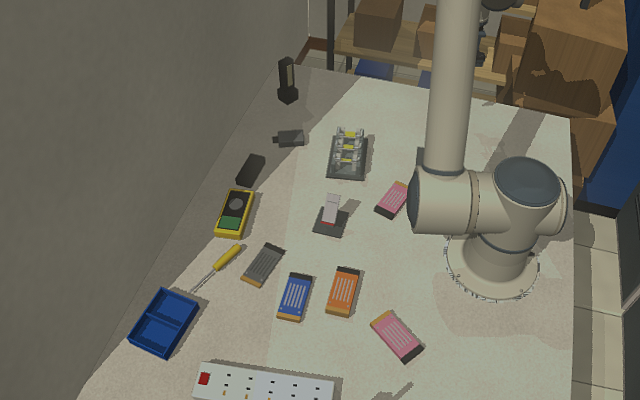

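The top view shows the blue module at (228,209) with brass to the left and cap to the right. The small rest is at (316,216) with its lip to the left, and the rack is at (407,211). In the side view these are at (295,297), (330,213) and (347,153). I'll zoom in next.

```bash
python3 - <<'E'
import cv2
t=cv2.imread("pics/top0.png");s=cv2.imread("pics/side0.png")
cv2.imwrite("pics/c1.png",cv2.resize(t[170:255,195:455],None,fx=3,fy=3,interpolation=cv2.INTER_CUBIC)[:, :800])
a=cv2.resize(s[115:245,300:380],None,fx=4.5,fy=4.5,interpolation=cv2.INTER_CUBIC)
b=cv2.resize(t[180:240,365:445],None,fx=5,fy=5,interpolation=cv2.INTER_CUBIC)
import numpy as np
c=np.zeros((600,800,3),np.uint8);c[:585,:360]=a;c[:300,370:770]=b
d=cv2.resize(t[190:240,290:345],None,fx=5.5,fy=5.5,interpolation=cv2.INTER_CUBIC);c[310:310+d.shape[0],370:370+d.shape[1]]=d
cv2.imwrite("pics/c2.png",c)
E
```

```text
(no output)
```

View pics/c2.png

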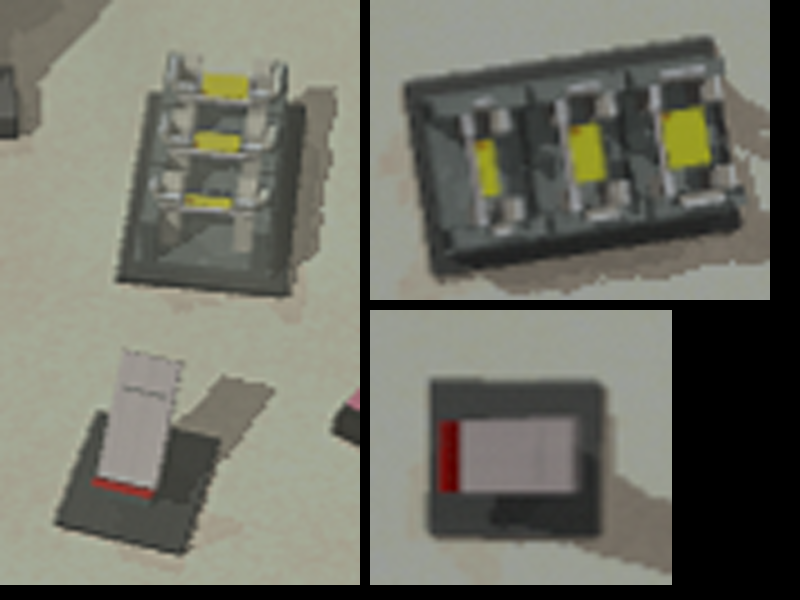

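The crop shows three flaps of growing width from left to right: narrow, medium, wide. The medium dock is therefore the middle one, with its flap near top px (408,210). The small rest's red lip is on the left (world +y) and its foot is dark. Now to measure.

```bash
cat > h.py <<'E'
import numpy as np,cv2
from scipy.spatial.transform import Rotation as R
from cell import env,kinematics,cams,workorder
def ray(n,p):
    c=cams.calibration(n);K=np.array([[c['fx'],0,c['cx']],[0,c['fy'],c['cy']],[0,0,1]])
    u=cv2.undistortPoints(np.asarray(p,float).reshape(-1,1,2),K,np.array(c['dist_coeffs'])).reshape(-1,2)
    d=np.c_[u,np.ones(len(u))]@c['T'][:3,:3].T
    return c['T'][:3,3],d
def onz(n,p,z):
    o,d=ray(n,p); return o+d*((z-o[2])/d[:,2])[:,None]
def tri(pt,ps):
    o1,d1=ray("top",pt);o2,d2=ray("side",ps);d1=d1[0];d2=d2[0]
    s=np.linalg.lstsq(np.c_[d1,-d2],o2-o1,rcond=None)[0];a=o1+s[0]*d1;b=o2+s[1]*d2
    return (a+b)/2,np.linalg.norm(a-b)
def blobs(m,amin=8):
    n,l,st,c=cv2.connectedComponentsWithStats(m.astype(np.uint8)); 
    return [(l==i,c[i],st[i]) for i in range(1,n) if st[i][4]>=amin]
def rect(n,m,z):
    """min-area rectangle (mm) of a mask's outline on plane z"""
    cn=max(cv2.findContours(m.astype(np.uint8),0,1)[0],key=cv2.contourArea).reshape(-1,2)
    return cv2.minAreaRect((onz(n,cn,z)[:,:2]*1000).astype(np.float32))
E
python3 - <<'E'
from h import *
np.set_printoptions(precision=4,suppress=True)
def win(n,x0,x1,y0,y1):
    im=cv2.imread(f"pics/{n}0.png");h=cv2.cvtColor(im,cv2.COLOR_BGR2HSV).astype(int)
    w=np.zeros(im.shape[:2],bool);w[y0:y1,x0:x1]=1
    return w,h[:,:,0],h[:,:,1],h[:,:,2]
# flaps
P={}
for n,b in(("top",(370,445,185,238)),("side",(325,370,120,180))):
    w,H,S,V=win(n,*b);P[n]=[c for m,c,s in blobs(w&(H>20)&(H<38)&(S>150)&(V>90))]
    print(n,P[n])
t=sorted(P["top"],key=lambda c:c[0]);s=sorted(P["side"],key=lambda c:-c[1])
print(onz("top",t,.056),"\n",onz("side",s,.056))
for a,b in zip(t,s):print(tri(a,b))
# rack outline
w,H,S,V=win("top",366,446,182,240)
# blue
w,H,S,V=win("top",198,258,190,228)
for nm,k in(("blue",(H>100)&(H<125)&(S>120)),("brass",(H>8)&(H<28)&(S>130)),("cap",(V<55))):
    for m,c,s in blobs(w&k,15):print(nm,s[4],onz("top",[c],.016),rect("top",m,.016))
u=w&(((H>100)&(H<125)&(S>110))|((H>8)&(H<28)&(S>110))|(V<60))
u=cv2.morphologyEx(u.astype(np.uint8),cv2.MORPH_CLOSE,np.ones((3,3)));print("union",rect("top",u,.016))
w,H,S,V=win("side",270,320,262,328)
u=w&(((H>100)&(H<125)&(S>110))|((H>8)&(H<28)&(S>110))|(V<50))
u=cv2.morphologyEx(u.astype(np.uint8),cv2.MORPH_CLOSE,np.ones((3,3)));print("union side",rect("side",u,.012))
# rest
for n,b in(("top",(292,340,195,240)),("side",(308,355,185,242))):
    w,H,S,V=win(n,*b)
    red=w&((H<8)|(H>172))&(S>120)
    for m,c,s in blobs(red):print(n,"red",s,c)
    dark=w&(V<95)
    dk=max(blobs(dark),key=lambda x:x[2][4])[0]
    if n=="top":
        pts=np.argwhere(dk|red)[:,::-1];print("foot",cv2.minAreaRect((onz(n,pts,.008)[:,:2]*1000).astype(np.float32)))
    hull=cv2.approxPolyDP(cv2.convexHull(np.argwhere(dk)[:,::-1].astype(np.int32)),3,True);print(n,hull.reshape(-1,2).tolist())
    pk=w&(V>120)&((H>150)|(H<6))&(S<90)
    for m,c,s in blobs(pk,20):
        print(n,"ramp",s,c,cv2.boxPoints(cv2.minAreaRect(np.argwhere(m)[:,::-1].astype(np.float32))).tolist())
E
```

```text
top [array([427.8636, 207.0795]), array([408., 210.]), array([388.0645, 212.7742])]
side [array([349.7838, 133.8649]), array([348.4 , 146.32])]
[[ 0.5104 -0.2131  0.056 ]
 [ 0.5199 -0.2743  0.056 ]
 [ 0.5299 -0.3357  0.056 ]] 
 [[ 0.5168 -0.2763  0.056 ]
 [ 0.5283 -0.3369  0.056 ]]
(array([ 0.5035, -0.2016,  0.1286]), np.float64(0.008463687604106318))
(array([ 0.5135, -0.2593,  0.1278]), np.float64(0.006477680733708478))
blue 494 [[0.5141 0.2866 0.016 ]] ((514.713134765625, 286.9508361816406), (61.91080856323242, 113.41059112548828), 3.874643087387085)
brass 63 [[0.5125 0.3505 0.016 ]] ((511.9588623046875, 351.34210205078125), (59.893775939941406, 9.50669002532959), 1.8630057573318481)
cap 103 [[0.5169 0.2234 0.016 ]] ((517.5089721679688, 222.11892700195312), (59.7926139831543, 15.723480224609375), 1.5427604913711548)
union ((514.3609008789062, 285.6589050292969), (63.187198638916016, 141.7520294189453), 3.5011699199676514)
union side ((514.5682373046875, 287.6985778808594), (64.84610748291016, 147.19866943359375), 4.031386375427246)
top red [302 210   4  13  47] [303.6596 216.4255]
foot ((494.9315490722656, 4.997344970703125), (88.3449935913086, 97.93976593017578), 1.0314463376998901)
top [[331, 230], [301, 230], [301, 203], [330, 203]]
top ramp [307 210  19  13 206] [316.301 215.932] [[307.0, 210.0], [325.0, 210.0], [325.0, 222.0], [307.0, 222.0]]
side red [320 221  14   5  26] [326.5769 223.    ]
side [[348, 212], [341, 237], [312, 231], [322, 207]]
```

```bash
python3 - <<'E'
from h import *
np.set_printoptions(precision=4,suppress=True)
print("lip foot line z40",onz("top",[[306,216],[305.7,216]],.040))
print("lip outer z48",onz("top",[[301.5,216]],.0485))
print("ramp top",onz("top",[[325.5,215.5],[325.5,209.5],[325.5,222.5]],.100), onz("top",[[306,209.5],[306,222.5]],.04))
# IK checks
def q(zt,yt):
    z=np.array(zt,float);z/=np.linalg.norm(z);y=np.array(yt,float);y-=z*(y@z);y/=np.linalg.norm(y)
    return R.from_matrix(np.c_[np.cross(y,z),y,z]).as_quat(scalar_first=True)
c=np.sqrt(.5)
for s in(1,-1):
    print(s,"pick",kinematics.solve_ik([.5145,.286,.004],q([0,0,-1],[s,.06*s,0])))
    print("place",kinematics.solve_ik([.4945,-.019,.095],q([0,-c,-c],[s,0,0])))
    print("take",kinematics.solve_ik([.494,-.03,.12],q([0,c,-c],[0,s*c,s*c])))
    print("dock",kinematics.solve_ik([.519,-.275,.30],q([0,0,-1],[-.156*s,.988*s,0])))
E
```

```text
lip foot line z40 [[0.4966 0.0375 0.04  ]
 [0.4966 0.0384 0.04  ]]
lip outer z48 [[0.4961 0.0511 0.0485]]
ramp top [[ 0.4974 -0.021   0.1   ]
 [ 0.5151 -0.0207  0.1   ]
 [ 0.4769 -0.0214  0.1   ]] [[0.5166 0.0379 0.04  ]
 [0.4766 0.0371 0.04  ]]
1 pick [ 0.4059  0.7128  1.6239 -0.      0.8049  0.346 ]
place [ 0.3265  0.6981  1.7402 -0.8157  1.1673  0.8419]
take [-0.6199  0.6743  1.6725  0.6282  1.3673 -2.5066]
dock [-0.5889  0.3697  1.3139 -0.      1.458  -2.3163]
-1 pick [ 0.4059  0.7128  1.6239 -0.      0.8049 -2.7956]
place [ 0.3265  0.6981  1.7402 -0.8157  1.1673 -2.2997]
take [-0.6199  0.6743  1.6725  0.6282  1.3673  0.635 ]
dock [-0.5889  0.3697  1.3139 -0.      1.458   0.8253]
```

The lip comes out at y≈0.037 from the ramp and ≈0.035 from the foot, and the sizes agree (ramp 40 mm wide, foot 88x98, module 63x142, flaps 62 mm apart). Picking now.

```bash
cat >> h.py <<'E'
np.set_printoptions(precision=4,suppress=True)
c=np.sqrt(.5)
def q(zt,yt):
    z=np.array(zt,float);z/=np.linalg.norm(z);y=np.array(yt,float);y-=z*(y@z);y/=np.linalg.norm(y)
    return R.from_matrix(np.c_[np.cross(y,z),y,z]).as_quat(scalar_first=True)
def st(tag=""):
    s=env.state();print(tag,round(s['t'],2),s['position'],"F",s['ft_force'],"M",s['torque'],"w",round(s['width']*91,1),"g",round(s['gripper_force'],1));return s
def F(n=3):
    f=[]
    for _ in range(n): env.wait(.02);f.append(env.state()['ft_force'])
    return np.mean(f,0)
Ry=R.from_euler('z',.9,degrees=True).as_matrix()   # rest yaw
lip=np.array([.496,.037,.040]);U=Ry@[0,-c,c];N=Ry@[0,c,c];X=Ry@[1,0,0]
E
python3 - <<'E'
from h import *
a=np.deg2rad(3.2);o=q([0,0,-1],[np.cos(a),np.sin(a),0])
p=np.array([.5145,.2862,0])
env.movep(p+[0,0,.12],o);st()
env.line_to(p+[0,0,.004],rate=.12);st("down")
env.move_gripper(0,30);st("grip")
env.line_to(p+[0,0,.2],rate=.2);st("up")
ot=q(-N,X); g=lip+U*.076+N*.003
env.movep(g+N*.07,ot);st("pre")
im=cams.read_camera("side");cv2.imwrite("pics/s1.png",cv2.resize(im[100:260,230:430,::-1],None,fx=4,fy=3.7))
E
```

```text
3.37 [0.5149 0.2857 0.12  ] F [ 1.1589 -0.0155  0.4409] M [-0.0184 -0.113  -0.0313] w 91.2 g 0.0
down 4.48 [0.5149 0.2864 0.0046] F [ 0.1532  0.1388 -0.6496] M [-0.0198 -0.108   0.038 ] w 91.3 g 0.0
grip 5.02 [0.5145 0.2862 0.0042] F [-2.0551 -0.6146  5.9942] M [0.0045 0.2893 0.0545] w 63.6 g 30.0
up 6.15 [0.5139 0.2859 0.1989] F [ 0.4893 -0.5487 -3.1926] M [-0.0056 -0.0202 -0.0258] w 63.6 g 30.0
pre 7.12 [0.4962 0.0355 0.1451] F [-0.5054 -0.0001 -2.7317] M [ 0.8999 -0.0636  0.0236] w 63.8 g 30.0
```

View pics/s1.png

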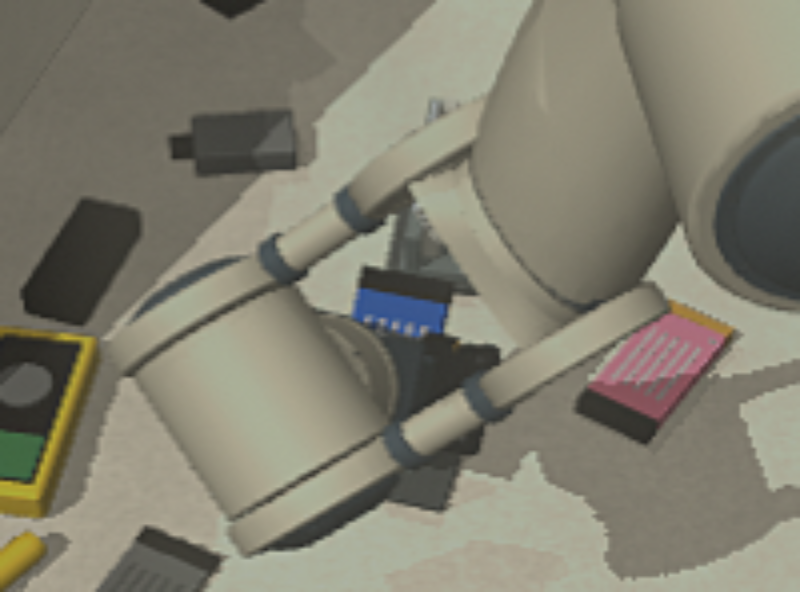

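The picture shows the module held at 45°, cap end up (crop 400,290), above the rest. Lowering it under guard.

```bash
python3 - <<'E'
from h import *
g=lip+U*.076+N*.003
env.line_to(g+N*.008,rate=.12);f0=F();print(f0)
def guard(p,d,step,n,thr):
    for i in range(1,n+1):
        env.line_to(p+d*step*i,rate=.03);f=F(2)-f0
        if f@(-d)>thr: break
    st(f"stop {i} {f@(-d):.1f}");return p+d*step*i
p=guard(g+N*.008,-N,.001,13,2.5)
p=p+N*.0008;env.line_to(p,rate=.05)
p=guard(p,-U,.001,13,2.5)
p=guard(p,-N,.0007,5,2.0)
im=cams.read_camera("top");cv2.imwrite("pics/t2.png",im[:,:,::-1])
E
```

```text
[ 0.3948  0.4446 -2.7039]
stop 8 14.0 10.15 [ 0.497  -0.0142  0.0963] F [-3.0172  9.9393  8.146 ] M [ 0.7755  0.2962 -0.3896] w 63.4 g 30.0
stop 1 2.7 10.68 [ 0.4969 -0.0134  0.0958] F [-0.5023  2.5105  3.896 ] M [ 0.3785 -0.102   0.0074] w 63.7 g 30.0
stop 1 16.1 10.97 [ 0.4969 -0.0136  0.0956] F [-1.9113  8.7483 10.872 ] M [ 0.3089  0.2479 -0.3179] w 63.5 g 30.0
```

```bash
python3 - <<'E'
from h import *
f0=np.array([.39,.44,-2.70])
p=lip+U*.075+N*.005
env.line_to(p,rate=.05);print(F(3)-f0)
for i in range(1,10):
    env.line_to(p-U*.001*i,rate=.03);f=F(2)-f0;print(i,f@U,f@N)
    if f@U>3:break
st()
E
```

```text
[-0.2543 -0.5847 -1.0888]
1 -0.1785215510208836 -1.0618106523306496
2 -0.11423404176240579 -0.46204679423599293
3 0.16159649282496694 -0.3652495808180261
4 -0.03908700341986038 -0.17891347496687254
5 0.00020240047363309497 -0.7413253139959854
6 9.33965946986547 0.5362963671329524
 13.02 [ 0.4967 -0.0088  0.0929] F [ 0.2025 -5.822   3.9717] M [-0.833  -0.2108 -0.0598] w 63.7 g 30.0
```

The lip contact came within 1 mm of where I expected it. Now seat it, release, and take it by the upper end.

```bash
python3 - <<'E'
from h import *
p=lip+U*.0695
env.line_to(p+N*.0033,rate=.03);st()
env.move_gripper(.9);st("rel")
env.line_to(p+N*.08,rate=.2);st("away")
# pregrasp: tool along -U, closing along N; flip sign keeps j6 small
o=q(-U,-N)
m=lip+N*.008+U*.140          # upper end, mid thickness
env.movep(m+U*.15+N*.12,o);st("via")
env.move_gripper(.5);
env.line_to(m+U*.04,rate=.25);st("pre")
for n,b in(("top",(170,260,250,400)),("side",(150,260,280,430))):
    im=cams.read_camera(n);cv2.imwrite(f"pics/{n}3.png",im[:,:,::-1])
a=cv2.imread("pics/top3.png")[160:270,260:400];b=cv2.imread("pics/side3.png")[130:250,270:400]
r=lambda x:cv2.resize(x,(400,400),interpolation=cv2.INTER_CUBIC)
cv2.imwrite("pics/c3.png",np.hstack([r(a),r(b)]))
E
```

```text
13.27 [ 0.4968 -0.0098  0.092 ] F [-1.3483  3.0863  8.9903] M [-0.2104  0.174  -0.2913] w 63.2 g 30.0
rel 13.75 [ 0.4967 -0.0098  0.0914] F [ 0.6664  0.2896 -0.2924] M [ 0.4848 -0.0736 -0.0241] w 82.2 g 0.0
away 14.28 [0.4957 0.0442 0.1453] F [-0.5832 -0.9646 -0.0504] M [ 0.3779 -0.1108 -0.0471] w 82.3 g 0.0
via 15.9 [ 0.4974 -0.0768  0.3348] F [ 0.3717 -0.089  -0.1625] M [-0.3521 -0.0863 -0.012 ] w 81.9 g 0.0
pre 17.42 [ 0.4983 -0.0848  0.1739] F [ 0.1845 -0.0578  0.6018] M [-0.3923 -0.0687 -0.0339] w 45.4 g 0.0
```

View pics/c3.png

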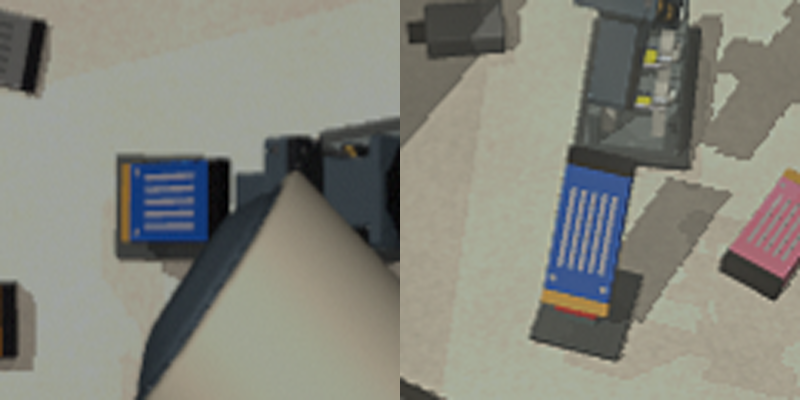

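The module lies flush on the ramp with its brass end against the red lip: top crop (125,205), side crop (575,300). I'll grip the upper end, lift it, and refine the dock position from the rack outline.

```bash
python3 - <<'E'
from h import *
m=lip+N*.008+U*.1395
env.line_to(m-U*.042,rate=.1);st("in")
env.move_gripper(0,40);st("grip")
env.line_to(m-U*.042+N*.06,rate=.12);st("lift")
im=cv2.imread("pics/top0.png");h=cv2.cvtColor(im,cv2.COLOR_BGR2HSV).astype(int)
w=np.zeros(im.shape[:2],bool);w[184:240,368:444]=1
for t in(75,85,95,105):
    d=cv2.morphologyEx((w&(h[:,:,2]<t)).astype(np.uint8),cv2.MORPH_OPEN,np.ones((2,2)))
    d=max(blobs(d),key=lambda x:x[2][4])[0];print(t,rect("top",d,.010))
# flap edges, top and side
for n,b in(("top",(398,418,198,222)),("side",(335,365,140,153))):
    im=cv2.imread(f"pics/{n}0.png");h=cv2.cvtColor(im,cv2.COLOR_BGR2HSV).astype(int)
    w=np.zeros(im.shape[:2],bool);w[b[2]:b[3],b[0]:b[1]]=1
    y=w&(h[:,:,0]>20)&(h[:,:,0]<38)&(h[:,:,1]>110)&(h[:,:,2]>70)
    print(n,y.sum(),rect(n,y,.056))
E
```

```text
in 18.49 [ 0.4973 -0.0267  0.1149] F [-0.2259  0.9986  0.0728] M [-0.3941  0.0253  0.0323] w 45.3 g 0.0
grip 19.05 [ 0.497  -0.0264  0.1146] F [-0.5211 -3.2037  1.5786] M [-0.5176  0.1167  0.0911] w 15.7 g 40.0
lift 19.7 [0.4963 0.016  0.1568] F [-0.5981 -0.1781 -2.7512] M [-0.9125 -0.0032 -0.0113] w 15.8 g 40.0
75 ((515.2754516601562, -278.0355529785156), (123.65862274169922, 197.8056640625), 9.635442733764648)
85 ((515.615234375, -278.47271728515625), (124.17294311523438, 199.2841339111328), 9.410597801208496)
95 ((515.798828125, -280.5611572265625), (124.51294708251953, 204.31744384765625), 9.566690444946289)
105 ((511.52386474609375, -281.29168701171875), (135.2985382080078, 204.5570526123047), 9.321829795837402)
top 70 ((519.9815063476562, -274.61529541015625), (34.86297607421875, 18.78894805908203), 11.786064147949219)
side 37 ((519.60498046875, -276.9894714355469), (32.0614013671875, 16.476900100708008), 3.517798662185669)
```

```bash
cat >> h.py <<'E'
a=np.deg2rad(9.3);XD=np.array([np.cos(a),np.sin(a),0]);YD=np.array([-np.sin(a),np.cos(a),0]);OD=q([0,0,-1],-YD)
D=np.array([.518,-.2763,0]);Z=np.array([0,0,1.])
E
python3 - <<'E'
from h import *
env.movep([.497,-.06,.30],q([0,0,-1],[0,-1,0]))
env.movep(D+Z*.26,OD)
env.line_to(D+Z*(.098+.075),rate=.15);env.wait(.2);st()
im=cams.read_camera("side");cv2.imwrite("pics/s4.png",im[:,:,::-1])
im=im[60:200,290:410,::-1];cv2.imwrite("pics/c4.png",cv2.resize(im,None,fx=4.2,fy=4.2,interpolation=cv2.INTER_CUBIC))
# predicted pixels in side view
c_=cams.calibration("side");T=np.linalg.inv(c_['T']);K=np.array([[c_['fx'],0,c_['cx']],[0,c_['fy'],c_['cy']],[0,0,1]])
tcp=env.state()['position']
for nm,P in(("L end",tcp-Z*.098+YD*.008+XD*.032),("R end",tcp-Z*.098+YD*.008-XD*.032),("slot+x",D+Z*.069+XD*.0375),("slot-x",D+Z*.069-XD*.0375)):
    uv=cv2.projectPoints(P.reshape(1,3),cv2.Rodrigues(T[:3,:3])[0],T[:3,3],K,c_['dist_coeffs'])[0].ravel();print(nm,uv,(uv-[290,60])*4.2)
E
```

```text
22.21 [ 0.5185 -0.2765  0.174 ] F [-0.1145  0.2977 -2.8972] M [ 0.0316  0.0178 -0.0397] w 16.1 g 40.0
L end [338.2505 142.6007] [202.6521 346.9228]
R end [357.5914 144.423 ] [283.8838 354.5767]
slot+x [336.9288 142.3558] [197.1011 345.8943]
slot-x [359.4571 144.4786] [291.7197 354.8099]
```

View pics/c4.png

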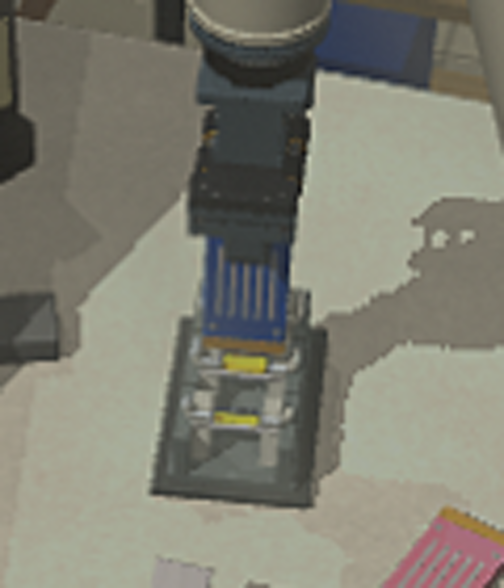

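The module's contact end (crop x 204–286, y 345) is centred over the middle dock's channels (x 190–300). Inserting under guard, with lateral compliance.

```bash
python3 - <<'E'
from h import *
f0=F(4);p=D+Z*.173;print(f0)
z=.173
while z>.1175:
    z-=.002;p[2]=z;env.line_to(p,rate=.05);s=env.state();f=s['ft_force']-f0
    print(round(z,4),f@XD,f@YD,f[2],s['torque'])
    if f[2]>9 or np.hypot(f[0],f[1])>8:break
st()
E
```

```text
[-0.2596 -0.2206 -3.492 ]
0.171 0.17076857183397964 0.47087734624783273 0.6700450433507976 [ 0.0454 -0.0148  0.0493]
0.169 0.6165338267623562 -0.15585019716652426 0.8455461447516601 [-0.0092  0.0543  0.0278]
0.167 -0.41985611658545785 -0.41580754820246024 0.3485514786681616 [-0.0125 -0.0037  0.0078]
0.165 0.8508704091934517 -0.4669517230061871 -0.10868319838361717 [ 0.003  -0.0241  0.0065]
0.163 0.5482694247936687 -0.3972285978713841 0.5495804631498435 [-0.007   0.0243  0.0319]
0.161 0.923693994615346 0.11315131803810707 0.24473476946034944 [ 0.0052 -0.0084  0.0094]
0.159 -0.5252767676358553 -0.06152598040979436 -0.3042584811335436 [0.0417 0.0137 0.0295]
0.157 0.13666352360957604 0.24230044604813955 0.2498938652438909 [-0.0833  0.0216 -0.013 ]
0.155 -0.3469359159746122 1.400069791301061 0.5439634338389352 [ 0.0713  0.0235 -0.0313]
0.153 0.6720693104929635 -0.06974061605755569 1.1038860709382883 [-0.1104 -0.0118  0.026 ]
0.151 -0.5978097085669032 -0.46790548925159764 0.6582838085234015 [-0.1374 -0.1195 -0.0379]
0.149 2.2394874141426064 -1.741008256368196 1.0734957300676666 [-0.3936 -0
[... 878 characters left out ...]
55 -0.3558534583866604 [-0.1592 -0.0649 -0.0082]
0.127 0.5661155966635716 -0.952398603499539 -0.43138294042220426 [-0.2233 -0.027  -0.0093]
0.125 0.2022524061171564 -1.1785299946158205 0.06596444662243606 [-0.1846  0.044   0.0228]
0.123 0.41415939879840113 0.20229158806025588 -0.6503512400955094 [-0.1727 -0.0322  0.0266]
0.121 0.2840881006664542 -0.09338834866425688 -0.19610396511629347 [-0.1045 -0.0244  0.043 ]
0.119 0.21541332342572042 -0.4609419586518735 -0.8814807464298262 [-0.2153  0.03    0.0264]
0.117 0.21489722820661664 -0.7512254806703811 -0.83863139063061 [-0.1778 -0.028   0.0536]
 29.32 [ 0.518  -0.2763  0.1169] F [ 0.0739 -0.9272 -4.3306] M [-0.1778 -0.028   0.0536] w 16.2 g 40.0
```

Beautifully smooth. Now the last millimetres down to floor contact, then release.

```bash
python3 - <<'E'
from h import *
f0=F(4);p=D+Z*.117
for i in range(16):
    p[2]-=.0005;env.line_to(p,rate=.02);f=F(2)-f0
    if f[2]>3:break
print(i,p[2],f);st()
E
```

```text
4 0.1145 [-0.2474  1.746   9.8072]
 30.81 [ 0.5181 -0.2763  0.115 ] F [-0.2764  0.7332  7.0362] M [ 0.1997  0.495  -0.0143] w 15.6 g 40.0
```

Floor contact came at TCP z≈0.115 (0.116 expected), so it is home.

```bash
python3 - <<'E'
from h import *
env.line_to(D+Z*.1149,rate=.02)
env.move_gripper(.45);st("open")
env.line_to(D+Z*.26,rate=.2)
env.movep(D+np.array([-.10,-.15,.30]),OD);env.wait(.3);st()
a=cams.read_camera("side")[:,:,::-1];b=cams.read_camera("top")[:,:,::-1]
r=lambda x:cv2.resize(x,(400,500),interpolation=cv2.INTER_CUBIC)
cv2.imwrite("pics/c5.png",np.hstack([r(a[90:200,300:388]),r(b[160:260,365:445])]))
cv2.imwrite("pics/t5.png",b)
E
```

```text
open 31.63 [ 0.518  -0.2763  0.1149] F [-0.1325  0.4049 -0.5821] M [-0.0069 -0.0054 -0.0034] w 40.8 g 0.0
 33.58 [ 0.4186 -0.4256  0.2998] F [ 0.1626 -0.2692 -0.0666] M [0.0075 0.0339 0.0038] w 41.0 g 0.0
```

View pics/c5.png

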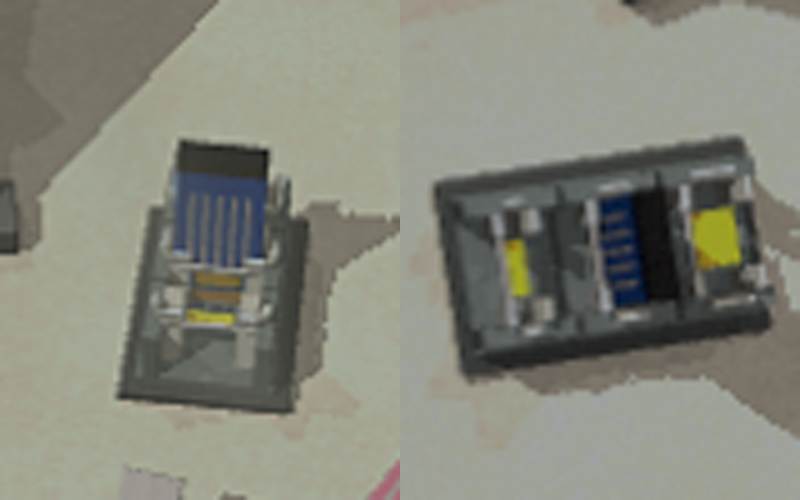

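View pics/t5.png

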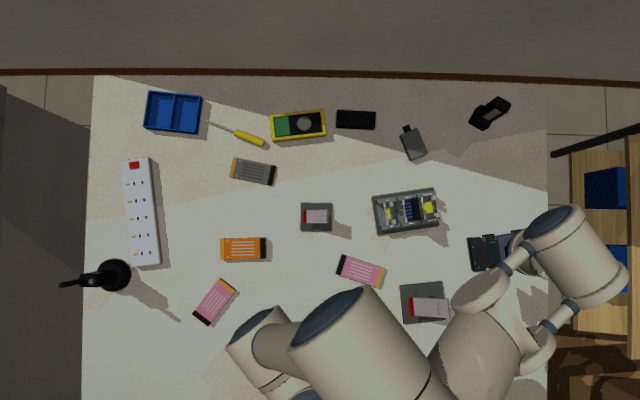

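The module stands upright in the middle (19 mm) dock, at top px (411,209). Everything else is where it was, and the arm is clear.

```bash
python3 -c "
from cell import workorder
print(workorder.hand_in())"
```

```text
the job is handed in; nothing more can be done
None
```

The blue module was laid on the small rest and released. It was then re-gripped by its upper end, lowered under hold to the floor of the 19 mm dock and left standing upright there, and the job was handed in at about 34 s.

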